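# Load a power sensor into the inclined calibration cradle

## Robot

A 6-joint arm with a two-finger parallel gripper is mounted at the origin on the work surface. World frame = base frame: x ahead of the robot, y to its left, z up, the work surface at z = 0. Lengths are in mm, angles in rad, forces in N, time in s.
With the tool pointing down it reaches from about 300 to 775 mm from the base axis. Payload 14.6 kg.
Tool frame: the origin (TCP) lies at the very end of the fingers, on their centre line; the grasp point (between the pads) lies 19 mm behind it (grip_point_offset is the distance from the TCP to the grasp point, in mm); z points along the fingers, y is the line along which they close (so a half turn about z gives the same grasp; the last joint's range is limited). The gripper opens to 94 mm and grips with 3 to 60 N. Pads are 16 mm wide; open, the fingers measure 119 mm over their backs; the gripper's body (75 mm by 177 mm) begins 78 mm behind the grasp point.
Start: joints at [-1.408, 0.3, 1.521, -0, 1.321, -0.067], TCP at [125.274, -535.533, 205.446] pointing down, gripper open.
Joint ranges: [-3.03, 3.03], [-0.79, 2.21], [0.23, 2.52], [-1.04, 4.18], [0, 3.07], [-2.55, 2.55]. Speed limits (rad/s): [2.22, 2.22, 2.57, 3.14, 3.14, 3.14].

## Interface

Orientations are given as [roll, pitch, yaw] about the fixed x, y, z axes, in that order (R = Rz(yaw) Ry(pitch) Rx(roll)).
In Python, from cell import read_state, camera, camera_info, sign_off, grip_point_offset gives the robot as it stands.
- The arm moves only by the shell command python3 -m handwheel 'ROWS' [FORCE]. ROWS is text: rows parted by semicolons, each of 5 numbers parted by spaces: the shift along the world's x, y, z in units of 40 mm (1.0 is 40 mm), then the turn about the world's z in units of 5 degrees (1.0 is 5 degrees), then the closure, from 0 (fully open) to 1 (shut). In form: dx dy dz yaw gripper; .... A call has 1 to 12 rows; each row shifts and turns the commanded pose from where the row before left it; what a row does not reach is not made up. A row lasts 1/12 s, in which the tool goes at most 41.7 mm and 7.16 degrees, less where a joint would pass 70% of its speed; a pose out of reach is approached as far as the arm can. A call is refused whole if a number of a shift passes 1 or a number of a turn 1, either way. A call with a gripper value outside its range is refused whole. The fingers move at their own pace and stop on an object; FORCE is the grip in N (left out, the last holds). Time passes only in rows, so rows that do not move let the fingers close. It gives the time, the measured TCP pose, the force, the opening and the grip force at its end, in the units of the state.
- read_state(): the state, without advancing time (a new reading comes with each control period).
- camera(name): name is "scene" or "top"; returns (picture, depth): 400x640x3 uint8, red, green, blue; 400x640 float32, mm along the optical axis (not along the pixel's ray), 0 where there is no reading.
- camera_info(name): a dict with "intrinsics" (3x3 intrinsics, pixels), "world_from_camera" (4x4, takes a point from camera to world coordinates). Camera axes: x right, y down, z forward; pixel columns grow to the right and rows downward; lengths in mm; the calibration is good to about 2 mm. A picture is of the moment at which its call begins. camera_info takes no time and is no camera call.
- sign_off(): hands the job in; it is judged then, once.
The state is a dict: "clock": time; "joints": joint angles; "qd": joint speeds; "effort": joint torques, N m; "eef_pos": TCP position; "eef_rot": TCP orientation; "wrist_force": force on the tool from outside, world axes, zero at the start; "moment": the same for the moment, N m; "finger_gap": finger opening in mm; "finger_force": force on a finger pad.
Only numpy, scipy, OpenCV 4.12 (cv2) and the standard library are available. Lean on these libraries where they do the work, as an engineer would, in place of code of your own. Each camera call takes 0.05 s, during which the arm holds its last target. There are 200 camera calls.

## Task

Take the round power sensor from its rest and, with the gripper leaning square to the slope, lower it gently into the two V-supports of the sloping cradle, its brass nose pointing down at the port but still outside it; do not drop it in, but let go once it lies in both, so that it centres itself. Then push it lightly down the slope until it is fully home, its shoulder flush against the port plate. Last, swing the hold-down bar over so that it drops across the sensor, and leave the wrench, the adapter and the meter where they are.

Things in the scene. Friction and masses are not known exactly. Their poses are not given: they have to be found in the camera images.
- sensor: Loose round power sensor, 0.3 to 0.5 kg: smooth cylinder 44 mm in diameter, 160 mm long, with a brass nose (22 mm diameter) standing 20 mm out of one end. Origin on the axis in the shoulder face where the nose begins; x runs along the axis to the tail, y and z have any roll. Centre of mass near x = 78 mm. Starts level in the rest, nose roughly towards the robot, axis 50 mm above the bench.
- sensor_nose (a point): Tip of the brass nose, on the axis, at sensor x = -20 mm.
- sensor_tail (a point): Centre of the flat tail end face, at sensor x = +160 mm.
- rest: Fixed grey plastic rest where the sensor starts: base plate 140 x 70 x 8 mm with two V-supports, 16 mm wide, centred 55 mm either side of the middle; between them 94 mm of the sensor are free for the fingers. Origin: underside centre, on the bench; x lies along the parked sensor, towards its tail.
- cradle: Fixed base of the sloping cradle: steel plate 200 x 110 x 10 mm on the bench. Origin on the bench, 5 mm short of the plate's middle; x points, in plan, up the slope, away from the robot.
- saddle: Sloping part of the cradle, fixed. Its frame is tilted 25 degrees: x up the slope along the seated sensor's axis, y level, z square to the slope, up and leaning to the robot. Origin on that axis in the port plate's face, 125 mm above the bench; with the sensor home, the sensor's origin and x axis coincide with it. Pressing or knocking the sensor against the cradle with over 60 N spoils it.
- port (a point): Mouth of the port = the saddle's origin. The port plate is 22 mm thick (saddle x -22 to 0 mm), y -45 to 45, z -33 to 33 mm; its round port hole, 26 mm in diameter and 22 mm deep, lies on the axis and takes the sensor's nose.
- v_low (a point): On the seated axis, amid the lower V-support, saddle x = 30 mm; this support spans x 10 to 50 mm. 90-degree V, faces at 45 degrees, reaching y +-38 and z 0 mm at most. Both Vs hold a 44 mm cylinder with its axis at y = z = 0. Friction is high: the sensor does not slide down by itself, pushing it takes 1 to 6 N.
- v_high (a point): On the seated axis, amid the upper V-support, saddle x = 139 mm; this support spans x 128 to 150 mm and is shaped like the lower one. Between the two (x 50 to 128 mm) the space is open down to z = -54 mm, for the fingers. A home sensor's tail stands 10 mm out beyond this support.
- bar (a joint): Angle (rad) of the hold-down bar: 0 lying across a seated sensor in its catch, -0.1 with no sensor there, 1.57 upright (square to the slope), 2.1 at the open stop, where it starts, leaning outwards. It turns easily, damped, and falls by its weight: above 1.57 back to the open stop, below it on to the sensor, within 3 s.
- bar_hinge (a point): Point on the bar's hinge line, at saddle x 30, y 50, z 27.5 mm; the line runs parallel to saddle x. At angle a the bar points from here along saddle y = -cos a, z = sin a. Its post stands at saddle x 15 to 45, y 43 to 57 mm, up to z 35; the forked catch at x 15 to 45, y -44 to -56 mm, up to z 39.
- bar_tip (a point): Middle of the black thumb pad (28 x 18 x 14 mm) at the bar's free end, 118 mm from the hinge line, at saddle x = 30 mm. The bar is steel, 16 mm wide and 10 mm thick.
- wrench: Bystander: open-ended wrench lying on the bench, 160 mm long. Leave it alone.
- adapter: Bystander: brass adapter standing on the bench, 32 mm in diameter, 45 mm high; origin at its foot.
- meter: Bystander: hand-held meter lying on the bench, 85 x 160 x 40 mm; origin under its centre.
Mind the look-alikes: they are no part of the job. Of the things that look like the sensor, the middle-sized one is meant.

How it is judged:
By the outcome, as a careful person would: the job done as asked, in the order asked, and still so for the second after the job is handed in, with the robot touching nothing.
It also fails if it takes over 72 s, if anything falls off the work surface, if the arm or the gripper's body presses on something with over 40 N, if the wrist force passes 120 N, or if a joint passes its speed limit or range.

## Working session

There is one attempt and no reset: what is moved stays moved. The work goes in short steps, Python scripts to look and compute and a shell command to move; the robot and the scene stay as the last step left them, time stands still between calls to the robot, and variables do not carry over. Pictures are saved under pics/ and viewed, at most 10 in all, crops included, and the job is handed in when it is done.

```bash
ls; mkdir -p pics; cat > h.py <<'E'
import numpy as np, cv2
from cell import read_state, camera, camera_info, sign_off, grip_point_offset
def world(ci,u,v,d):
    K=np.array(ci["intrinsics"]);T=np.array(ci["world_from_camera"])
    p=np.linalg.inv(K)@[u,v,1]*d
    return (T@np.r_[p,1])[:3]
def proj(ci,P):
    K=np.array(ci["intrinsics"]);T=np.linalg.inv(np.array(ci["world_from_camera"]))
    c=(T@np.r_[P,1])[:3];q=K@c;return q[:2]/q[2]
E
python3 - <<'E'
from h import *
print(read_state(),grip_point_offset)
for n in("scene","top"):
    im,d=camera(n);np.savez(f"{n}0.npz",im=im,d=d)
    cv2.imwrite(f"pics/{n}0.png",im[:,:,::-1]);print(n,camera_info(n))
E
```

```text
pics
{'clock': 0.0, 'joints': array([-1.40760132e+00,  3.00487744e-01,  1.52157061e+00, -3.12973424e-06,
        1.32069419e+00, -6.65985793e-02]), 'qd': array([ 0.00074669, -0.00048686, -0.00153471, -0.0010832 ,  0.00029243,
        0.00169052]), 'effort': array([-7.56595600e-04, -5.31811345e+01, -3.52733552e+01,  7.07883644e-02,
        2.44344230e-02, -8.98818666e-05]), 'eef_pos': array([ 125.23226703, -535.28839538,  204.88162773]), 'eef_rot': array([-3.14043513e+00, -7.41653831e-05,  2.29794319e-01]), 'wrist_force': array([ 0.55474197, -0.67896959,  0.28026949]), 'moment': array([-0.03911855,  0.0148277 ,  0.0161269 ]), 'finger_force': 0.0, 'finger_gap': 93.65972896675987} 18.8
scene {'intrinsics': array([[464.22407369,   0.        , 322.46764949],
       [  0.        , 464.22407369, 197.71925386],
       [  0.        ,   0.        ,   1.        ]]), 'world_from_camera': array([[ 2.40938881e-01,  6.11663401e-01, -7.53535891e-01,
         1.47784106e+03],
       [ 9.70540285e-01, -1.51929382e-01,  1.87000048e-01,
        -2.90487906e+02],
       [-1.03156716e-04, -7.76392521e-01, -6.30249667e-01,
         9.53619613e+02],
       [ 0.00000000e+00,  0.00000000e+00,  0.00000000e+00,
         1.00000000e+00]])}
top {'intrinsics': array([[398.69612099,   0.        , 317.15684461],
       [  0.        , 398.69612099, 201.65205093],
       [  0.        ,   0.        ,   1.        ]]), 'world_from_camera': array([[ 1.07385114e-02, -9.91495538e-01,  1.29696884e-01,
         3.55082276e+02],
       [-9.99919259e-01, -1.15288330e-02, -5.34432412e-03,
        -3.96559712e+01],
       [ 6.79412724e-03, -1.29629022e-01, -9.91539286e-01,
         1.33166959e+03],
       [ 0.00000000e+00,  0.00000000e+00,  0.00000000e+00,
         1.00000000e+00]])}
```

```bash
python3 -m handwheel --help 2>&1 | head -30
```

```text
invalid input at $: expected rows of numbers
```

View pics/scene0.png

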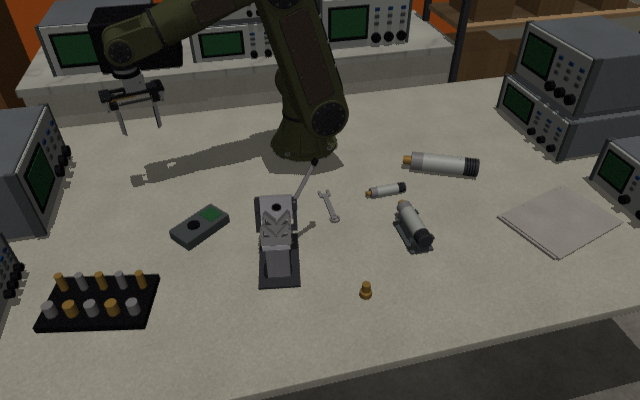

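View pics/top0.png

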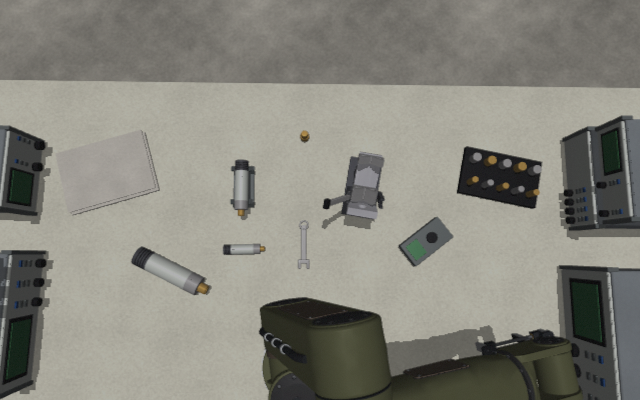

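The sensor-like things in the top picture: (242,188) in the grey rest, (170,270) the large one and (243,249) the small one. The middle-sized one, in the rest, fits. The cradle is at (365,190). I'll confirm it all in one enlarged crop.

```bash
python3 - <<'E'
from h import *
t=np.load("top0.npz");s=np.load("scene0.npz")
def c(im,x0,y0,w,h,k): return cv2.resize(im[y0:y0+h,x0:x0+w,::-1],None,fx=k,fy=k,interpolation=cv2.INTER_CUBIC)
a=np.hstack([c(t['im'],225,140,50,85,4.7),c(t['im'],310,140,85,85,4.7)])[:,:,:]
b=np.hstack([c(s['im'],245,150,80,145,2.75),c(s['im'],380,150,110,110,3)[:330]])
o=np.zeros((600,800,3),np.uint8)
a=a[:400];o[:a.shape[0],:a.shape[1]]=0
# layout: top crops on the left half, scene crop right
A=c(t['im'],310,140,80,95,4);B=c(t['im'],225,150,40,75,4);C=c(s['im'],248,150,80,145,4);
o[:380,:320]=A;o[:300,320:480]=B;o[:580,480:800]=C
cv2.imwrite("pics/crop1.png",o)
E
```

```text
Traceback (most recent call last):
ValueError: all the input array dimensions except for the concatenation axis must match exactly, but along dimension 0, the array at index 0 has size 399 and the array at index 1 has size 330
```

```bash
python3 - <<'E'
from h import *
t=np.load("top0.npz");s=np.load("scene0.npz")
def c(im,x0,y0,w,h,k): return cv2.resize(im[y0:y0+h,x0:x0+w,::-1],None,fx=k,fy=k,interpolation=cv2.INTER_CUBIC)
o=np.zeros((600,800,3),np.uint8)
o[:380,:320]=c(t['im'],310,140,80,95,4);o[:300,320:480]=c(t['im'],225,150,40,75,4);o[:580,480:800]=c(s['im'],248,150,80,145,4)
cv2.imwrite("pics/crop1.png",o)
E
```

```text
(no output)
```

View pics/crop1.png

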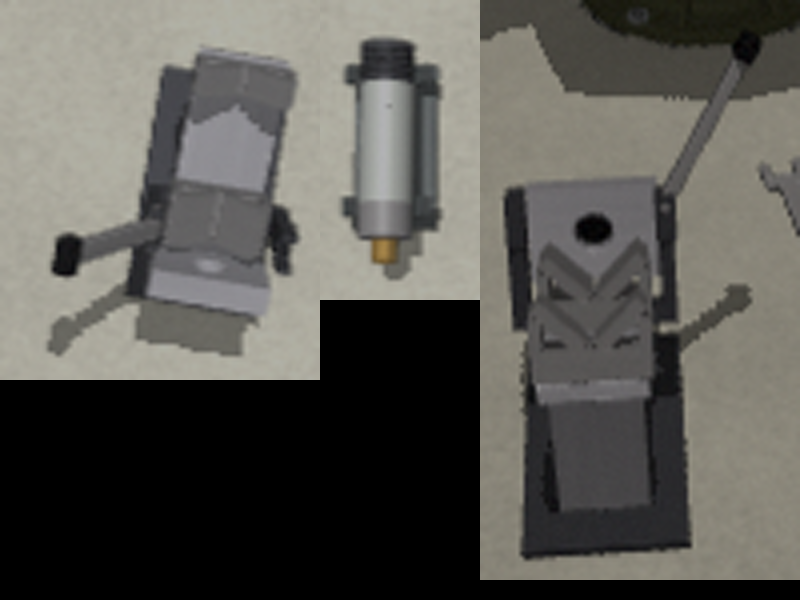

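The crop shows the mid-sized sensor in its rest with its nose towards the robot. The cradle's V groove runs from top pixel (364,199) to (371,157), and the bar lies open to the left. Next I fit poses to the depth from both views.

```bash
cat > fit.py <<'E'
from h import *
from scipy.optimize import least_squares
th=np.radians(25)
def saddleR(yaw):
    c,s=np.cos(yaw),np.sin(yaw)
    return np.array([[c,-s,0],[s,c,0],[0,0,1]])@np.array([[np.cos(th),0,-np.sin(th)],[0,1,0],[np.sin(th),0,np.cos(th)]])
def cloud(n,tag="0"):
    f=np.load(f"{n}{tag}.npz");ci=camera_info(n);d=f['d'];v,u=np.nonzero(d>0)
    K=ci["intrinsics"];T=ci["world_from_camera"]
    p=(np.linalg.inv(K)@np.vstack([u,v,np.ones_like(u)]))*d[v,u]
    return (T[:3,:3]@p).T+T[:3,3],f['im'][v,u].astype(int)
def dV(q): # distance to V faces
    return (q[:,2]-np.abs(q[:,1])+22*2**.5)/2**.5
E
python3 - <<'E'
from fit import *
for n,us in(("top",[(363.7,198.7),(370.7,157.5),(242,160),(241,214)]),):
    d=np.load(n+"0.npz")['d'];ci=camera_info(n)
    for u in us: print(n,u,world(ci,*u,d[int(u[1]+.5),int(u[0]+.5)]).round(1))
C=[cloud("top"),cloud("scene")]
for sel,name in(([0],"top"),([1],"scene"),([0,1],"both")):
    P=np.vstack([C[i][0] for i in sel]); col=np.vstack([C[i][1] for i in sel])
    # cradle: V faces
    x0=np.r_[440,-150,125,-0.15]
    d0=world(camera_info("top"),363.7,198.7,np.load("top0.npz")['d'][199,364])
    # init: groove at saddle x~30,z=-31
    yaw=-0.17;o=d0-saddleR(yaw)@np.r_[30,0,-31];x0=np.r_[o,yaw]
    for it in range(6):
        q=(P-x0[:3])@saddleR(x0[3])
        m=(((q[:,0]>13)&(q[:,0]<47))|((q[:,0]>130)&(q[:,0]<148)))&(abs(q[:,1])<34)&(abs(dV(q))<(12 if it<3 else 5))&(q[:,2]<-1)
        A=P[m]
        mp=(abs(q[:,2]-33)<6)&(q[:,0]>-20)&(q[:,0]<-2)&(abs(q[:,1])<42)
        mf=(abs(q[:,0])<6)&(abs(q[:,1])<42)&(q[:,2]<30)&(q[:,2]>12)
        def r(x):
            R=saddleR(x[3])
            return np.r_[dV((A-x[:3])@R),((P[mp]-x[:3])@R)[:,2]-33,((P[mf]-x[:3])@R)[:,0]]
        s=least_squares(r,x0,loss="soft_l1");x0=s.x
    print(name,"saddle",x0.round(2),m.sum(),mp.sum(),mf.sum(),"rms",np.sqrt((r(x0)**2).mean()).round(2))
    # sensor cylinder
    c=world(camera_info("top"),242,187,np.load("top0.npz")['d'][187,242])
    y=np.r_[c[0],c[1],50,0.0]
    for it in range(5):
        def f(y,Q):
            a=np.r_[np.cos(y[3]),np.sin(y[3]),0];w=Q-y[:3];w=w-np.outer(w@a,a);return np.linalg.norm(w,axis=1)-22
        a=np.r_[np.cos(y[3]),np.sin(y[3]),0];t=(P-y[:3])@a
        m=(abs(t)<70)&(abs(f(y,P))<(8 if it<2 else 4))&(P[:,2]>52);Q=P[m]
        fix=np.r_[c[0]]
        s=least_squares(lambda z:np.r_[f(z,Q),(z[0]-c[0])*.1],y,loss="soft_l1");y=s.x
    a=np.r_[np.cos(y[3]),np.sin(y[3]),0]
    t=(P-y[:3])@a;rr=f(y,P);
    k=(rr>-22)&(rr<3)&(P[:,2]>50)&(abs(t)<140)
    b=k&(abs(rr)<3); nose=k&(rr<-9)
    print(name,"sensor",y.round(2),m.sum(),"body t",np.percentile(t[b],[0,1,99,100]).round(1),"nose t",np.percentile(t[nose],[0,2,50,100]).round(1) if nose.sum() else None)
    print(" at ends",(y[:3]+a*np.percentile(t[b],.5)).round(1),(y[:3]+a*np.percentile(t[b],99.5)).round(1))
E
```

```text
top (363.7, 198.7) [ 526.2 -190.6  107.1]
top (370.7, 157.5) [ 646.1 -206.8  152.4]
top (242, 160) [652.7 197.6  71.4]
top (241, 214) [478.7 196.7  60.3]
top saddle [ 4.7920e+02 -1.8142e+02  1.1287e+02 -1.5000e-01] 127 5 10 rms 2.37
top sensor [5.6351e+02 2.0041e+02 4.8900e+01 2.0000e-02] 523 body t [-67.6 -66.3  90.2  92.4] nose t [-88.  -87.8 -76.6 -67.7]
 at ends [496.8 199.4  48.9] [654.1 201.8  48.9]
scene saddle [ 4.9976e+02 -1.7997e+02  1.2550e+02 -1.6000e-01] 174 62 180 rms 1.95
scene sensor [5.6351e+02 2.0512e+02 5.2220e+01 2.0000e-02] 502 body t [-68.7 -66.4  92.   93.1] nose t [-89.6 -88.3  90.1  92.7]
 at ends [495.7 203.9  52.2] [656.1 206.8  52.2]
both saddle [ 5.0067e+02 -1.8331e+02  1.2388e+02 -1.6000e-01] 509 222 230 rms 2.22
both sensor [5.6351e+02 2.0334e+02 5.1000e+01 2.0000e-02] 952 body t [-68.5 -66.3  91.5  93.1] nose t [-89.5 -87.9 -71.4  92.8]
 at ends [496.5 202.   51. ] [656.1 205.2  51. ]
```

```bash
python3 -m handwheel '0.8 0.5 0.3 0 0;0.8 0.5 0.3 0 0;0.8 0.5 0.3 0 0;0.8 0.5 0.3 0 0;0.8 0.5 0.3 0 0;0.8 0.5 0.3 0 0;0.8 0.5 0.3 0 0;0.8 0.5 0.3 0 0;0.8 0.5 0.3 0 0;0.8 0.5 0.3 0 0;0.8 0.5 0.3 0 0;0.8 0.5 0.3 0 0'
python3 -m handwheel '0.9 0 0 0 0;0.9 0 0 0 0;0.9 0 0 0 0;0.9 0 0 0 0;0.9 0 0 0 0;0.9 0 0 0 0;0.9 0 0 0 0;0.9 0 0 0 0;0.9 0 0 0 0;0.9 0 0 0 0'
python3 -c "
from h import *;s=read_state();print(s['joints'].round(3),s['eef_pos'].round(1),s['eef_rot'].round(3))"
```

```text
clock: 1.1
eef_pos: [510.6, -294.1, 349.8]
eef_rot: [-3.141, 0.0, 0.23]
wrist_force: [-0.3, -0.6, -0.6]
finger_gap: 94.0
finger_force: 0.0
clock: 1.93
eef_pos: [758.6, -265.0, 305.4]
eef_rot: [3.107, -0.052, 0.231]
wrist_force: [0.4, -0.4, 0.8]
finger_gap: 94.6
finger_force: 0.0
[-0.382  0.979  0.236  0.002  1.864  0.959] [ 758.6 -265.   305.4] [ 3.107 -0.052  0.231]
```

```bash
python3 -m handwheel '1 0 0 0 0;1 0 0 0 0;1 0 0 0 0;1 0 0 0 0;1 0 0 0 0;1 0 0 0 0'
python3 -m handwheel '-0.7 0 0.2 0 0;-0.7 0 0.2 0 0;-0.7 0 0.2 0 0;-0.7 0 0.2 0 0'
python3 -c "
from h import *;s=read_state();print(s['joints'].round(3),s['eef_pos'].round(1),s['eef_rot'].round(3))"
```

```text
clock: 2.43
eef_pos: [837.2, -217.8, 239.8]
eef_rot: [3.044, -0.161, 0.238]
wrist_force: [0.9, 0.1, -0.2]
finger_gap: 93.9
finger_force: 0.0
clock: 2.77
eef_pos: [740.2, -218.6, 268.5]
eef_rot: [3.044, -0.16, 0.238]
wrist_force: [0.1, -0.7, 1.1]
finger_gap: 94.2
finger_force: 0.0
[-0.336  0.694  0.814  0.005  1.447  1.004] [ 740.2 -218.6  268.5] [ 3.044 -0.16   0.238]
```

```bash
cat >> h.py <<'E'
from scipy.spatial.transform import Rotation as Ro
def st():
    s=read_state();R=Ro.from_euler("xyz",s['eef_rot']).as_matrix();z=R[:,2]
    print("t",round(s['clock'],2),"J",s['joints'].round(3),"P",s['eef_pos'].round(1),"rpy",np.degrees(s['eef_rot']).round(2))
    print(" lean %.2f deg az %.1f deg, base az %.1f, tool y az %.2f elev %.2f"%(np.degrees(np.arccos(-z[2])),np.degrees(np.arctan2(z[1],z[0])),np.degrees(s['joints'][0]),np.degrees(np.arctan2(-R[1,1],-R[0,1]))-90,np.degrees(np.arcsin(-R[2,1]))),"F",s['wrist_force'].round(1),"gap",s['finger_gap'].round(1),"ff",s['finger_force'].round(1))
    return s,R
E
python3 -m handwheel '0 0.9 0.4 1 0;0 0.9 0.4 1 0;0 0.9 0.4 1 0;0 0.9 0.4 1 0;0 0.9 0.4 1 0;0 0.9 0.4 1 0;0 0 0 1 0;0 0 0 1 0;0 0 0 1 0;0 0 0 1 0;0 0 0 1 0;0 0 0 1 0'
python3 -c "
from h import *;st()"
```

```text
clock: 3.77
eef_pos: [741.7, -3.1, 365.2]
eef_rot: [3.044, -0.161, 1.29]
wrist_force: [0.2, 0.0, -0.2]
finger_gap: 94.1
finger_force: 0.0
t 3.77 J [-0.105  0.664  0.646  0.142  1.705  0.212] P [741.7  -3.1 365.2] rpy [174.42  -9.25  73.89]Traceback (most recent call last):
  File "<string>", line 2, in <module>
    from h import *;st()
                    ~~^^
  File "h.py", line 14, in st
    print(" lean %.2f deg az %.1f deg, base az %.1f, tool y az %.2f elev %.2f"%(np.degrees(np.arccos(-z[2])),np.degrees(np.arctan2(z[1],z[0])),np.degrees(s['joints'][0]),np.degrees(np.arctan2(-R[1,1],-R[0,1]))-90,np.degrees(np.arcsin(-R[2,1]))),"F",s['wrist_force'].round(1),"gap",s['finger_gap'].round(1),"ff",s['finger_force'].round(1))
                                                                                                                                                                                                                                                                                         ^^^^^^^^^^^^^^^^^^^^^
AttributeError: 'float' object has no attribute 'round'
```

```bash
sed -i "s/s\['finger_gap'\].round(1)/round(float(s['finger_gap']),1)/;s/s\['finger_force'\].round(1)/round(float(s['finger_force']),1)/" h.py
python3 -m handwheel '0 0 0 1 0;0 0 0 1 0;0 0 0 1 0;0 0 0 1 0;0 0 0 1 0;0 0 0 1 0;0 0 0 1 0;0 0 0 1 0;0 0 0 1 0;0 0 0 1 0;0 0 0 1 0;0 0 0 1 0' >/dev/null
python3 -m handwheel '0 0 0 1 0;0 0 0 1 0;0 0 0 1 0;0 0 0 1 0;0 0 0 1 0;0 0 0 1 0;0 0 0 1 0;0 0 0 1 0;0 0 0 1 0;0 0 0 1 0;0 0 0 1 0;0 0 0 1 0' >/dev/null
python3 -m handwheel '0 0 0 1 0;0 0 0 1 0;0 0 0 1 0;0 0 0 0.5 0;1 0 0 0 0;1 0 0 0 0;1 0 0 0 0;1 0 0 0 0'
python3 -c "
from h import *;st()"
```

```text
clock: 6.43
eef_pos: [763.1, -1.1, 296.7]
eef_rot: [3.079, -0.082, -2.605]
wrist_force: [0.1, 0.2, 0.6]
finger_gap: 94.1
finger_force: 0.0
t 6.43 J [-0.052  0.991  0.236  0.007  2.018 -2.154] P [763.1  -1.1 296.7] rpy [ 176.4    -4.71 -149.24]
 lean 5.92 deg az 173.3 deg, base az -3.0, tool y az -149.54 elev -3.58 F [0.1 0.2 0.6] gap 94.1 ff 0.0
```

```bash
python3 -m handwheel '0 0 0 0.8 0;1 0 0 0 0;1 0 0 0 0;0 0 0 0 0'
python3 -c "
from h import *;st()"
```

```text
clock: 6.77
eef_pos: [783.7, -0.9, 269.5]
eef_rot: [3.1, -0.052, -2.537]
wrist_force: [-0.2, 0.1, -1.1]
finger_gap: 94.1
finger_force: 0.0
t 6.77 J [-4.900e-02  1.023e+00  2.380e-01  2.000e-03  1.947e+00 -2.223e+00] P [783.7  -0.9 269.5] rpy [ 177.6    -2.97 -145.33]
 lean 3.82 deg az 175.7 deg, base az -2.8, tool y az -145.46 elev -2.40 F [-0.2  0.1 -1.1] gap 94.1 ff 0.0
```

```bash
python3 -m handwheel '1 0 0 0 0;1 0 0 0 0;1 0 0 0 0;0.8 0 0 0 0;0 0 0 0 0'
python3 -c "
from h import *;st()"
```

```text
clock: 7.18
eef_pos: [820.7, -0.7, 228.5]
eef_rot: [-3.137, 0.015, -2.538]
wrist_force: [-0.8, -0.3, -0.6]
finger_gap: 94.1
finger_force: 0.0
t 7.18 J [-0.047  1.074  0.237  0.006  1.816 -2.22 ] P [ 8.207e+02 -7.000e-01  2.285e+02] rpy [-179.74    0.86 -145.41]
 lean 0.90 deg az 18.0 deg, base az -2.7, tool y az -145.41 elev 0.26 F [-0.8 -0.3 -0.6] gap 94.1 ff 0.0
```

```bash
python3 -m handwheel '-0.62 0.51 -0.15 -0.67 0;-0.62 0.51 -0.15 -0.67 0;-0.62 0.51 -0.15 -0.67 0;-0.62 0.51 -0.15 -0.67 0;-0.62 0.51 -0.15 -0.67 0;-0.62 0.51 -0.15 -0.67 0;-0.62 0.51 -0.15 -0.67 0;-0.62 0.51 -0.15 -0.67 0;-0.62 0.51 -0.15 -0.67 0;-0.62 0.51 -0.15 -0.67 0;0 0 -0.3 0 0;0 0 0 0 0'
python3 - <<'E'
from h import *
s,R=st()
o=[]
for n,x0,y0,w,h in(("scene",360,130,120,130),("top",190,120,120,130)):
    im,d=camera(n);np.savez(n+"1.npz",im=im,d=d)
    ci=camera_info(n);print(n,"tcp px",proj(ci,s['eef_pos']).round(1),"tips",[proj(ci,s['eef_pos']+R[:,1]*k*47-R[:,2]*19).round(1) for k in(-1,1)])
    o.append(cv2.resize(im[y0:y0+h,x0:x0+w,::-1],None,fx=3.3,fy=3.3,interpolation=cv2.INTER_CUBIC))
cv2.imwrite("pics/above.png",np.hstack(o))
E
```

```text
clock: 8.18
eef_pos: [592.5, 189.0, 163.9]
eef_rot: [-3.135, 0.016, -3.077]
wrist_force: [0.3, -0.1, -0.2]
finger_gap: 93.8
finger_force: 0.0
t 8.18 J [ 0.254  0.486  1.363 -0.01   1.279 -1.378] P [592.5 189.  163.9] rpy [-179.59    0.89 -176.28]
 lean 0.98 deg az -20.6 deg, base az 14.6, tool y az -176.29 elev 0.41 F [ 0.3 -0.1 -0.2] gap 93.8 ff 0.0
scene tcp px [415.8 197.3] tips [array([400.6, 194.9]), array([432.4, 188.5])]
top tcp px [238.6 172.6] tips [array([253.3, 170.5]), array([221.3, 172.2])]
```

View pics/above.png

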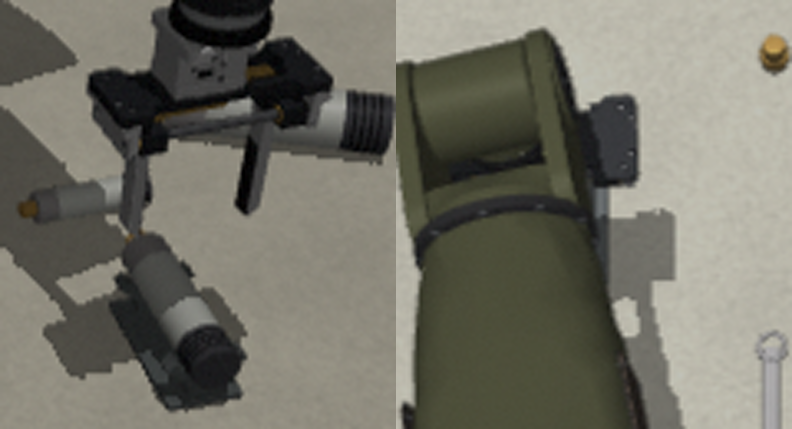

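The left picture shows the open fingers straddling the line of the mid-sized sensor in its rest, with the tips at (131,235) and (245,213) in the crop. The arm blocks the top view. The calibration holds to about 2 mm, so I'll shift and descend.

```bash
python3 -m handwheel '-0.51 0.35 0 -0.5 0;0 0 -0.7 0 0;0 0 -0.7 0 0;0 0 -0.7 0 0;0 0 -0.6 0 0;0 0 -0.4 0 0;0 0 0 0 0;0 0 0 0 0'
python3 - <<'E'
from h import *
st()
im,d=camera("scene");np.savez("scene2.npz",im=im,d=d)
cv2.imwrite("pics/down.png",cv2.resize(im[140:260,360:480,::-1],None,fx=4,fy=4,interpolation=cv2.INTER_CUBIC))
E
```

```text
clock: 8.95
eef_pos: [574.3, 201.6, 40.8]
eef_rot: [-3.135, 0.017, -3.123]
wrist_force: [-0.1, -0.1, 0.6]
finger_gap: 93.6
finger_force: 0.0
t 8.95 J [ 0.282  0.596  1.504 -0.013  1.027 -1.3  ] P [574.3 201.6  40.8] rpy [-179.61    0.98 -178.95]
 lean 1.06 deg az -20.6 deg, base az 16.2, tool y az -178.96 elev 0.39 F [-0.1 -0.1  0.6] gap 93.6 ff 0.0
```

View pics/down.png

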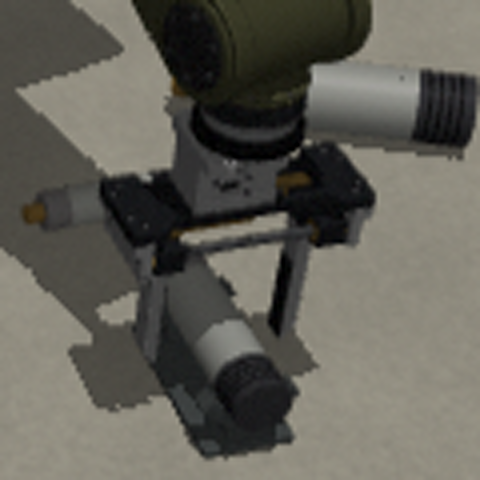

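```bash
python3 - <<'E'
from fit import *
P,c=cloud("scene","2")
for lo,hi in((45,60),(75,90),(90,105)):
    m=(P[:,2]>lo)&(P[:,2]<hi)&(P[:,0]>555)&(P[:,0]<600)&(abs(P[:,1]-203)<75)
    y=P[m][:,1];h,e=np.histogram(y,np.arange(130,280,5));print(lo,[(int(a),int(b)) for a,b in zip(e,h) if b])
    for k in(-1,1):
        q=P[m&((P[:,1]-203)*k>30)];print(k,len(q),q.min(0).round(1) if len(q) else 0,q.max(0).round(1) if len(q) else 0)
m=(P[:,2]>62)&(P[:,2]<80)&(P[:,0]>560)&(P[:,0]<650)&(abs(P[:,1]-203)<20)
i=P[m];print(i[:,2].max(),i[i[:,2]>70][:,1].mean(),len(i))
E
```

```text
45 [(140, 2), (145, 9), (150, 5), (155, 2), (180, 21), (185, 8), (250, 20), (255, 5), (260, 3)]
-1 18 [565.1 144.8  48.8] [587.7 155.5  59.9]
1 28 [565.6 250.1  45.7] [584.6 262.4  58.8]
75 [(140, 5), (145, 12), (150, 7), (155, 2), (195, 2), (200, 6), (205, 6), (210, 2), (245, 2), (250, 17), (255, 6), (260, 5)]
-1 26 [563.4 143.5  75.2] [585.7 157.   88.9]
1 30 [562.9 249.7  75.5] [583.  263.3  89.4]
90 [(140, 4), (145, 15), (150, 6), (155, 2), (250, 16), (255, 8), (260, 4)]
-1 27 [568.  143.8  90.2] [586.6 156.1 103.8]
1 28 [564.1 250.4  90.3] [582.7 264.4 104.4]
78.8255825210357 203.76788793984545 284
```

```bash
python3 -m handwheel '-0.05 0.04 -0.25 0 0;0 0 0 0 0;0 0 0 0 0.3;0 0 0 0 0.6;0 0 0 0 0.6;0 0 0 0 0.6;0 0 0 0 0.6;0 0 0 0 0.6' 12
python3 -c "
from h import *;st()"
```

```text
clock: 9.67
eef_pos: [571.7, 203.9, 30.6]
eef_rot: [-3.135, 0.018, -3.123]
wrist_force: [-0.0, 0.5, 0.6]
finger_gap: 57.3
finger_force: 0.0
t 9.67 J [ 0.287  0.606  1.515 -0.013  1.006 -1.296] P [571.7 203.9  30.6] rpy [-179.63    1.03 -178.91]
 lean 1.09 deg az -18.9 deg, base az 16.5, tool y az -178.92 elev 0.37 F [-0.   0.5  0.6] gap 57.3 ff 0.0
```

```bash
python3 -m handwheel '0 0 0 0 1;0 0 0 0 1;0 0 0 0 1;0 0 0 0 1;0 0 0 0 1;0 0 0 0 1' 15
python3 -c "
from h import *;st()"
python3 -m handwheel '0 0 0 0 1;0 0 0 0 1;0 0 0.2 0 1;0 0 0.3 0 1;0 0 0.5 0 1' 45
python3 -c "
from h import *;st()"
```

```text
clock: 10.17
eef_pos: [571.6, 202.7, 30.6]
eef_rot: [-3.133, 0.017, -3.123]
wrist_force: [-1.4, -8.8, 3.3]
finger_gap: 43.4
finger_force: 15.0
t 10.17 J [ 0.286  0.606  1.515 -0.015  1.006 -1.296] P [571.6 202.7  30.6] rpy [-179.52    0.99 -178.93]
 lean 1.10 deg az -24.7 deg, base az 16.4, tool y az -178.94 elev 0.48 F [-1.4 -8.8  3.3] gap 43.4 ff 15.0
clock: 10.58
eef_pos: [570.6, 203.8, 69.9]
eef_rot: [-3.134, 0.015, -3.123]
wrist_force: [-0.0, 0.4, -3.9]
finger_gap: 42.8
finger_force: 45.0
t 10.58 J [ 0.287  0.553  1.494 -0.012  1.082 -1.297] P [570.6 203.8  69.9] rpy [-179.59    0.84 -178.91]
 lean 0.94 deg az -24.8 deg, base az 16.5, tool y az -178.91 elev 0.41 F [-0.   0.4 -3.9] gap 42.8 ff 45.0
```

```bash
python3 -m handwheel '0 0 0.6 0 1;0 0 0.8 0 1;0 0 0.8 0 1;0 0 0.8 0 1;0.6 -0.53 0.5 0 1;0.6 -0.53 0.5 0 1;0.6 -0.53 0.5 0 1;0.6 -0.53 0.5 0 1;0.6 -0.53 0.5 0 1;0.6 -0.53 0.5 0 1;0.6 -0.53 0.5 0 1;0 0 0 0 1'
python3 -c "
from h import *;st()"
python3 -m handwheel '0.5 0 0.2 0 1;0.8 0 0.3 0 1;0.9 0 0.4 0 1;0.9 0 0.4 0 1;0.9 0 0.4 0 1;0.9 0 0.4 0 1;0 0 0 0 1'
python3 -c "
from h import *;st()"
```

```text
clock: 11.58
eef_pos: [738.6, 55.6, 330.6]
eef_rot: [-3.135, 0.023, -3.126]
wrist_force: [0.0, -0.4, -2.5]
finger_gap: 43.1
finger_force: 45.0
t 11.58 J [ 0.028  0.752  0.571 -0.008  1.795 -1.56 ] P [738.6  55.6 330.6] rpy [-179.6     1.34 -179.11]
 lean 1.40 deg az -15.8 deg, base az 1.6, tool y az -179.12 elev 0.40 F [ 0.  -0.4 -2.5] gap 43.1 ff 45.0
clock: 12.17
eef_pos: [797.5, 50.2, 345.9]
eef_rot: [-3.14, 0.116, -3.122]
wrist_force: [0.5, -0.2, -3.1]
finger_gap: 43.2
finger_force: 45.0
t 12.17 J [ 0.018  0.929  0.235 -0.002  1.862 -1.573] P [797.5  50.2 345.9] rpy [-179.88    6.66 -178.9 ]
 lean 6.66 deg az 0.1 deg, base az 1.0, tool y az -178.92 elev 0.12 F [ 0.5 -0.2 -3.1] gap 43.2 ff 45.0
```

```bash
python3 -m handwheel '0.9 0 0.4 0 1;0.9 0 0.4 0 1;0.9 0 0.4 0 1;0.9 0 0.4 0 1;0.9 0 0.4 0 1;0.9 0 0.4 0 1;0 0 0 0 1'
python3 -c "
from h import *;st()"
```

```text
clock: 12.75
eef_pos: [835.6, 40.0, 347.7]
eef_rot: [3.139, 0.248, -3.123]
wrist_force: [-0.2, 0.2, -3.1]
finger_gap: 43.4
finger_force: 45.0
t 12.75 J [ 0.002  0.935  0.236  0.007  1.723 -1.586] P [835.6  40.  347.7] rpy [ 179.85   14.2  -178.92]
 lean 14.20 deg az 1.7 deg, base az 0.1, tool y az -178.88 elev -0.14 F [-0.2  0.2 -3.1] gap 43.4 ff 45.0
```

```bash
python3 -m handwheel '0.9 0.05 0.4 0 1;0.9 0.05 0.4 0 1;0.9 0.05 0.4 0 1;0.9 0.05 0.4 0 1;0.9 0.05 0.4 0 1;0.9 0.05 0.4 0 1;0.9 0.05 0.4 0 1;0.9 0.05 0.4 0 1;0.9 0.05 0.4 0 1;0 0 0 0 1'
python3 -c "
from h import *;st()"
```

```text
clock: 13.58
eef_pos: [893.1, 44.9, 358.1]
eef_rot: [3.132, 0.457, -3.124]
wrist_force: [-0.6, 0.6, -3.7]
finger_gap: 43.2
finger_force: 45.0
t 13.58 J [ 0.005  0.946  0.236  0.015  1.502 -1.584] P [893.1  44.9 358.1] rpy [ 179.46   26.21 -178.97]
 lean 26.22 deg az 2.3 deg, base az 0.3, tool y az -178.73 elev -0.48 F [-0.6  0.6 -3.7] gap 43.2 ff 45.0
```

```bash
python3 - <<'E'
from fit import *
C=[(cloud("top")[0]+[0,2.4,1.1]),(cloud("scene")[0]+[0,-2.2,-2.2])]
for sel in([0],[1],[0,1]):
    P=np.vstack([C[i] for i in sel]);x0=np.r_[500,-183,-.16]
    for it in range(6):
        T=np.r_[x0[:2],125];q=(P-T)@saddleR(x0[2])
        m=(((q[:,0]>14)&(q[:,0]<46))|((q[:,0]>131)&(q[:,0]<147)))&(abs(q[:,1])<34)&(abs(dV(q))<6)&(q[:,2]<-2)
        mp=(abs(q[:,2]-33)<5)&(q[:,0]>-20)&(q[:,0]<-2)&(abs(q[:,1])<42)
        mf=(abs(q[:,0])<5)&(abs(q[:,1])<42)&(q[:,2]<30)&(q[:,2]>8)
        def r(x):
            R=saddleR(x[2]);T=np.r_[x[:2],125];return np.r_[dV((P[m]-T)@R),((P[mp]-T)@R)[:,2]-33,((P[mf]-T)@R)[:,0]]
        x0=least_squares(r,x0,loss="soft_l1").x
    rr=r(x0);a,b=m.sum(),m.sum()+mp.sum();print(sel,x0.round(3),m.sum(),mp.sum(),mf.sum(),"mean V,top,face",rr[:a].mean().round(2),rr[a:b].mean().round(2),rr[b:].mean().round(2))
    # top edge of the upper support: its far end plane x=150
    k=(q[:,0]>120)&(q[:,0]<165)&(abs(q[:,1])<34)&(abs(dV(q))<4);print(" upper V x range",np.percentile(q[k][:,0],[2,98]).round(1))
    k=(q[:,0]>-5)&(q[:,0]<65)&(abs(q[:,1])<34)&(abs(dV(q))<4)&(q[:,2]>-20);print(" lower V x range",np.percentile(q[k][:,0],[2,98]).round(1))
O=np.r_[x0[:2],125];R=saddleR(x0[2])
for h in(100,40,10,0): print(h,(O+R@np.r_[105,0,h-19.4]).round(1))
print("up-normal",R[:,2].round(3),"axis",R[:,0].round(3))
print("bar tip",(O+R@np.r_[30,50+118*.505,27.5+118*.863]).round(1))
E
```

```text
[0] [ 5.01650e+02 -1.81771e+02 -1.60000e-01] 314 157 58 mean V,top,face -0.27 0.08 -0.17
 upper V x range [128.6 150.2]
 lower V x range [-0.7 50.5]
[1] [ 4.99944e+02 -1.82420e+02 -1.63000e-01] 158 60 212 mean V,top,face -1.45 -1.21 -0.64
 upper V x range [127.3 152.8]
 lower V x range [-3.9 50.8]
[0, 1] [ 5.00836e+02 -1.82072e+02 -1.60000e-01] 488 222 266 mean V,top,face -0.8 -0.38 -0.86
 upper V x range [127.6 151.2]
 lower V x range [-3.5 51.2]
100 [ 561.2 -191.8  242.4]
40 [ 586.2 -195.8  188. ]
10 [ 598.7 -197.8  160.9]
0 [ 602.9 -198.5  151.8]
up-normal [-0.417  0.067  0.906] axis [ 0.895 -0.144  0.423]
bar tip [491.1 -69.5 254.9]
```

```bash
python3 -m handwheel '-0.4 -0.35 -0.05 0 1;-0.7 -0.62 -0.08 -0.25 1;-0.7 -0.62 -0.08 -0.25 1;-0.7 -0.62 -0.08 -0.25 1;-0.7 -0.62 -0.08 -0.25 1;-0.7 -0.62 -0.08 -0.25 1;-0.7 -0.62 -0.08 -0.25 1;-0.7 -0.62 -0.08 -0.25 1;-0.7 -0.62 -0.08 -0.25 1;-0.4 -0.35 -0.05 0 1;0 0 0 0 1;0 0 0 0 1'
python3 -c "
from h import *;st()"
```

```text
clock: 14.58
eef_pos: [652.2, -169.8, 332.3]
eef_rot: [3.133, 0.457, 2.993]
wrist_force: [1.1, 0.8, -4.2]
finger_gap: 43.5
finger_force: 45.0
t 14.58 J [-0.348  0.259  1.346  0.109  1.092 -1.801] P [ 652.2 -169.8  332.3] rpy [179.48  26.18 171.51]
 lean 26.19 deg az -7.3 deg, base az -19.9, tool y az -188.26 elev -0.46 F [ 1.1  0.8 -4.2] gap 43.5 ff 45.0
```

```bash
python3 -m handwheel '-0.57 -0.14 -0.56 -0.14 1;-0.57 -0.14 -0.56 0 1;-0.57 -0.14 -0.56 0 1;-0.57 -0.14 -0.56 0 1;0 0 0 0 1;0 0 0 0 1'
python3 - <<'E'
from fit import *
s,R=st()
im,d=camera("scene");np.savez("scene3.npz",im=im,d=d)
cv2.imwrite("pics/over.png",cv2.resize(im[90:290,220:380,::-1],None,fx=3,fy=3,interpolation=cv2.INTER_CUBIC))
S=saddleR(-.16);O=np.r_[501,-182,125]
print("tcp in saddle",((s['eef_pos']-O)@S).round(1),"tool axes in saddle\n",(S.T@R).round(3))
P,c=cloud("scene","3");q=(P+[0,-2.2,-2.2]-O)@S
# sensor cylinder fit in saddle frame
g=(s['eef_pos']-19.4*R[:,2]-O)@S
m=(abs(q[:,0]-g[0])<110)&(abs(q[:,1]-g[1])<21)&(abs(q[:,2]-g[2])<30)
Q=q[m];print("n",len(Q),"x range",np.percentile(Q[:,0],[1,5,95,99]).round(1),"g",g.round(1))
def f(p):
    a=np.array([1,p[2],p[3]]);a/=np.linalg.norm(a);w=Q2-np.r_[g[0],p[0],p[1]];w-=np.outer(w@a,a);return np.linalg.norm(w,axis=1)-22
p=np.r_[g[1],g[2],0,0];Q2=Q[Q[:,0]>g[0]+15]
for i in range(4):
    p=least_squares(f,p,loss="soft_l1").x;Q2=Q2[abs(f(p))<3]
print("axis fit y,z at g",p[:2].round(1),"slopes y,z deg",np.degrees(p[2:]).round(1),len(Q2),"tail x",np.percentile(Q2[:,0],[99,100]).round(1))
E
```

```text
clock: 15.08
eef_pos: [561.5, -191.0, 241.4]
eef_rot: [3.132, 0.455, 2.982]
wrist_force: [0.6, -0.2, -2.5]
finger_gap: 43.2
finger_force: 45.0
t 15.08 J [-0.452  0.129  1.708  0.178  0.877 -1.95 ] P [ 561.5 -191.   241.4] rpy [179.44  26.06 170.88]
 lean 26.07 deg az -7.8 deg, base az -25.9, tool y az -188.87 elev -0.50 F [ 0.6 -0.2 -2.5] gap 43.2 ff 45.0
tcp in saddle [104.6   0.7  79.7] tool axes in saddle
 [[-1.    -0.001  0.019]
 [-0.001  1.     0.01 ]
 [-0.019  0.01  -1.   ]]
n 477 x range [ 34.4  53.3 189.3 190.6] g [104.3   0.6  99.1]
axis fit y,z at g [ 0.4 98.5] slopes y,z deg [-0.4  0.1] 168 tail x [190.3 190.9]
```

View pics/over.png

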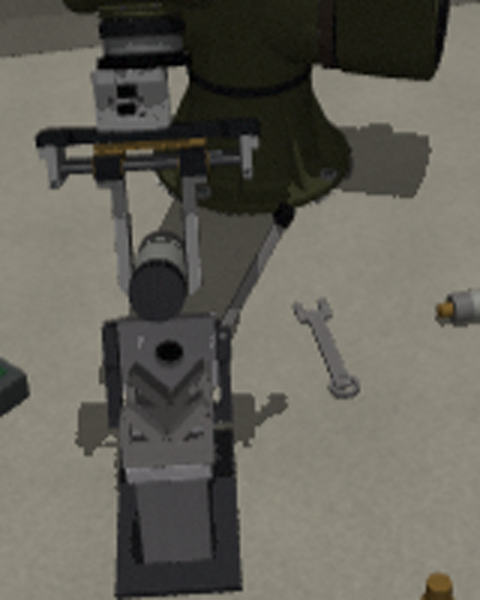

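The picture shows the sensor held in line above the V groove, tail towards the camera at crop (160,288), and the bar still open at (283,215). The fit puts the tail at saddle x 190, which leaves the nose 10 mm outside the port. Lowering now.

```bash
python3 -m handwheel '0.19 -0.045 -0.41 0 1;0.19 -0.03 -0.41 0 1;0.19 -0.03 -0.41 0 1;0.19 -0.03 -0.41 0 1;0.13 -0.02 -0.28 0 1;0 0 0 0 1;0 0 0 0 1'
cat >> fit.py <<'E'
def ss():
    s,R=st();S=saddleR(-.16);O=np.r_[501,-182,125]
    print(" tcp saddle",((s['eef_pos']-O)@S).round(1),"F saddle",(s['wrist_force']@S).round(1));return s,R
E
python3 -c "
from fit import *;ss()"
python3 -m handwheel '0.02 -0.003 -0.045 0 1;0.02 -0.003 -0.045 0 1;0 0 0 0 1'
python3 -c "
from fit import *;ss()"
```

```text
clock: 15.72
eef_pos: [597.9, -197.3, 165.4]
eef_rot: [3.132, 0.456, 2.983]
wrist_force: [0.1, 1.1, -2.6]
finger_gap: 43.1
finger_force: 45.0
t 15.72 J [-0.432  0.286  1.705  0.195  0.722 -1.966] P [ 597.9 -197.3  165.4] rpy [179.47  26.12 170.94]
 lean 26.13 deg az -7.9 deg, base az -24.8, tool y az -188.83 elev -0.48 F [ 0.1  1.1 -2.6] gap 43.1 ff 45.0
 tcp saddle [106.    0.3  -4.8] F saddle [-1.1  1.1 -2.3]
clock: 15.97
eef_pos: [598.9, -197.9, 162.1]
eef_rot: [3.133, 0.457, 2.983]
wrist_force: [1.2, 0.0, -2.3]
finger_gap: 42.8
finger_force: 45.0
t 15.97 J [-0.432  0.292  1.706  0.196  0.714 -1.967] P [ 598.9 -197.9  162.1] rpy [179.49  26.17 170.9 ]
 lean 26.18 deg az -7.9 deg, base az -24.8, tool y az -188.87 elev -0.46 F [ 1.2  0.  -2.3] gap 42.8 ff 45.0
 tcp saddle [ 1.056e+02 -1.000e-01 -8.300e+00] F saddle [ 0.   0.2 -2.6]
```

```bash
python3 -m handwheel '0.03 -0.005 -0.07 0 1;0.03 -0.005 -0.07 0 1;0 0 0 0 1' >/dev/null
python3 -c "
from fit import *;ss()"
python3 -m handwheel '0.01 -0.002 -0.023 0 1;0 0 0 0 1'|grep wrist
python3 -m handwheel '0.01 -0.002 -0.023 0 1;0 0 0 0 1'|grep wrist
python3 -m handwheel '0.01 -0.002 -0.023 0 1;0 0 0 0 1'|grep wrist
python3 -c "
from fit import *;ss()"
```

```text
t 16.22 J [-0.431  0.305  1.705  0.198  0.703 -1.968] P [ 601.1 -198.2  155.3] rpy [179.46  26.08 170.89]
 lean 26.09 deg az -7.9 deg, base az -24.7, tool y az -188.88 elev -0.48 F [ 0.2 -0.7 -2.9] gap 43.1 ff 45.0
 tcp saddle [ 1.047e+02 -1.000e-01 -1.540e+01] F saddle [-1.  -0.6 -2.8]
wrist_force: [-0.4, 0.5, -2.7]
wrist_force: [0.3, -0.6, -3.5]
wrist_force: [-0.1, -0.4, -3.4]
t 16.72 J [-0.43   0.31   1.704  0.199  0.698 -1.969] P [ 602.3 -198.5  153. ] rpy [179.47  26.11 170.89]
 lean 26.12 deg az -7.9 deg, base az -24.7, tool y az -188.87 elev -0.48 F [-0.1 -0.4 -3.4] gap 43.3 ff 45.0
 tcp saddle [ 1.049e+02 -1.000e-01 -1.810e+01] F saddle [-1.4 -0.4 -3.1]
```

```bash
for i in 1; do :; done
python3 -m handwheel '0.01 -0.002 -0.02 0 1;0 0 0 0 1'|grep wrist
python3 -m handwheel '0.01 -0.002 -0.02 0 1;0 0 0 0 1'|grep wrist
python3 -m handwheel '0.01 -0.002 -0.02 0 1;0 0 0 0 1'|grep wrist
python3 -c "
from fit import *;ss()"
```

```text
wrist_force: [0.3, -0.1, -2.9]
wrist_force: [-2.1, -0.3, -1.5]
wrist_force: [-13.2, 1.9, 9.5]
t 17.22 J [-0.43   0.314  1.703  0.199  0.695 -1.97 ] P [ 603.3 -198.7  151.5] rpy [179.47  26.12 170.9 ]
 lean 26.12 deg az -7.9 deg, base az -24.6, tool y az -188.87 elev -0.47 F [-13.2   1.9   9.5] gap 43.1 ff 45.0
 tcp saddle [105.2  -0.2 -19.7] F saddle [-8.1 -0.3 14.3]
```

```bash
python3 -m handwheel '0 0 0 0 1;0 0 0 0 1;0 0 0 0 1' 10|grep -E "wrist|force"
python3 -m handwheel '0 0 0 0 1;0 0 0 0 1' 3|grep -E "wrist|force"
python3 -m handwheel '0 0 0 0 0.5;0 0 0 0 0.3;0 0 0 0 0.3;0 0 0 0 0.3;0 0 0 0 0.3;0 0 0 0 0.3' 10
python3 -c "
from fit import *;ss()"
```

```text
wrist_force: [-6.8, 1.9, 6.5]
finger_force: 10.0
wrist_force: [-3.2, 0.1, 4.1]
finger_force: 3.0
clock: 18.13
eef_pos: [603.6, -198.7, 150.6]
eef_rot: [3.132, 0.456, 2.983]
wrist_force: [0.2, -0.5, 0.0]
finger_gap: 65.7
finger_force: 0.0
t 18.13 J [-0.43   0.316  1.703  0.2    0.693 -1.97 ] P [ 603.6 -198.7  150.6] rpy [179.47  26.12 170.89]
 lean 26.12 deg az -7.9 deg, base az -24.6, tool y az -188.87 elev -0.48 F [ 0.2 -0.5  0. ] gap 65.7 ff 0.0
 tcp saddle [105.   -0.2 -20.7] F saddle [ 0.3 -0.5 -0.1]
```

```bash
python3 -m handwheel '-0.1 0.02 0.22 0 0.3;-0.21 0.03 0.45 0 0.3;-0.21 0.03 0.45 0 0.3;-0.21 0.03 0.45 0 0.3;0.6 -0.1 0.28 0 0.5;0.8 -0.13 0.38 0 0.9;0.8 -0.13 0.38 0 1;0.5 -0.08 0.24 0 1;0 0 0 0 1;0 0 0 0 1;0 0 0 0 1;0 0 0 0 1' 20
python3 - <<'E'
from fit import *
s,R=ss()
S=saddleR(-.16);O=np.r_[501,-182,125]
im,d=camera("scene");np.savez("scene4.npz",im=im,d=d)
P,c=cloud("scene","4");Q=(P+[0,-2.2,-2.2]-O)@S
Q=Q[(Q[:,0]>-30)&(Q[:,0]<200)&(abs(Q[:,1])<21)&(Q[:,2]>3)&(Q[:,2]<30)]
k=Q[:,2]>12;print("sensor top pts x",np.percentile(Q[k][:,0],[0,2,98,100]).round(1),"z max by x",[(a,Q[(abs(Q[:,0]-a)<10)][:,2].max().round(1)) for a in(60,100,140,180) if (abs(Q[:,0]-a)<10).any()])
cv2.imwrite("pics/laid.png",cv2.resize(im[90:290,220:380,::-1],None,fx=3,fy=3,interpolation=cv2.INTER_CUBIC))
E
```

```text
clock: 19.13
eef_pos: [681.4, -211.8, 264.4]
eef_rot: [3.132, 0.455, 2.982]
wrist_force: [0.5, -0.2, -0.5]
finger_gap: 15.8
finger_force: 0.0
t 19.13 J [-0.395  0.384  1.336  0.135  0.984 -1.859] P [ 681.4 -211.8  264.4] rpy [179.46  26.07 170.88]
 lean 26.08 deg az -7.9 deg, base az -22.6, tool y az -188.89 elev -0.48 F [ 0.5 -0.2 -0.5] gap 15.8 ff 0.0
 tcp saddle [224.6  -0.7  49.1] F saddle [ 0.3 -0.1 -0.7]
sensor top pts x [ -7.4  -5.2 190.  192.7] z max by x [(60, np.float64(21.9)), (100, np.float64(21.6)), (140, np.float64(21.9)), (180, np.float64(22.4))]
```

View pics/laid.png

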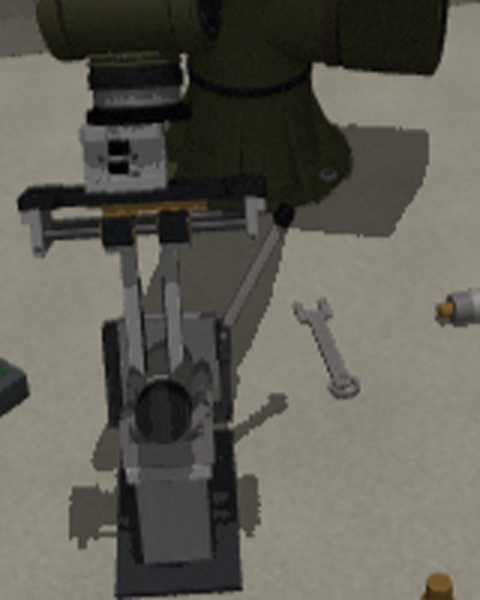

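The sensor lies in both Vs: its tail is at crop (163,410) and its top is at z 22 mm all along. Now I close the fingers, lower them behind the tail and push.

```bash
python3 -m handwheel '0.2 -0.03 -0.43 0 1;0.2 -0.02 -0.43 0 1;0.2 -0.02 -0.43 0 1;0 0 0 0 1;0 0 0 0 1' |grep gap
python3 -c "
from fit import *;ss()"
python3 -m handwheel '-0.2 0.032 -0.095 0 1;-0.1 0.016 -0.047 0 1;-0.04 0.006 -0.02 0 1;-0.04 0.006 -0.02 0 1;0 0 0 0 1'|grep wrist
python3 -c "
from fit import *;ss()"
```

```text
finger_gap: 0.4
t 19.6 J [-0.384  0.474  1.33   0.137  0.901 -1.86 ] P [ 705.7 -214.6  212.5] rpy [179.44  26.02 170.88]
 lean 26.03 deg az -7.9 deg, base az -22.0, tool y az -188.88 elev -0.50 F [-0.1  0.5  1.2] gap 0.4 ff 0.0
 tcp saddle [224.8   0.4  -8.3] F saddle [0.4 0.5 1.2]
wrist_force: [-0.2, 0.0, 0.4]
t 20.02 J [-0.39   0.444  1.387  0.144  0.871 -1.872] P [ 691.  -212.4  206.6] rpy [179.48  26.16 170.89]
 lean 26.17 deg az -7.9 deg, base az -22.4, tool y az -188.88 elev -0.46 F [-0.2  0.   0.4] gap 0.4 ff 0.0
 tcp saddle [208.8   0.3  -7.4] F saddle [-0.   0.   0.5]
```

```bash
python3 -m handwheel '-0.045 0.007 -0.022 0 1;-0.045 0.007 -0.022 0 1;-0.045 0.007 -0.022 0 1;-0.045 0.007 -0.022 0 1;-0.045 0.007 -0.022 0 1;-0.045 0.007 -0.022 0 1'|grep wrist
python3 -m handwheel '-0.045 0.007 -0.022 0 1;-0.045 0.007 -0.022 0 1;-0.045 0.007 -0.022 0 1;-0.045 0.007 -0.022 0 1;-0.045 0.007 -0.022 0 1;-0.045 0.007 -0.022 0 1'|grep wrist
python3 -c "
from fit import *;ss()"
```

```text
wrist_force: [0.2, 0.6, -0.1]
wrist_force: [1.7, 0.7, 1.6]
t 21.02 J [-0.399  0.407  1.467  0.154  0.831 -1.892] P [ 669.5 -208.9  195.4] rpy [179.47  26.14 170.9 ]
 lean 26.14 deg az -7.9 deg, base az -22.8, tool y az -188.87 elev -0.47 F [1.7 0.7 1.6] gap 0.3 ff 0.9
 tcp saddle [184.4   0.3  -8.3] F saddle [2.1 1.  0.8]
```

```bash
python3 -m handwheel '-0.045 0.007 -0.021 0 1;-0.045 0.007 -0.021 0 1;-0.045 0.007 -0.021 0 1;-0.045 0.007 -0.021 0 1;-0.045 0.007 -0.021 0 1'|grep wrist
python3 -c "
from fit import *;ss()"
python3 -m handwheel '-0.023 0.004 -0.011 0 1;-0.023 0.004 -0.011 0 1'|grep wrist
python3 -m handwheel '-0.023 0.004 -0.011 0 1;0 0 0 0 1'|grep wrist
python3 -c "
from fit import *;ss()"
```

```text
wrist_force: [1.5, 0.4, 1.3]
t 21.43 J [-0.403  0.391  1.499  0.159  0.816 -1.9  ] P [ 660.4 -207.5  191. ] rpy [179.47  26.13 170.89]
 lean 26.13 deg az -7.9 deg, base az -23.1, tool y az -188.87 elev -0.48 F [1.5 0.4 1.3] gap 0.5 ff 1.0
 tcp saddle [174.2   0.2  -8.4] F saddle [1.8 0.6 0.6]
wrist_force: [1.3, 0.4, 1.2]
wrist_force: [1.5, -0.1, 1.5]
t 21.77 J [-0.404  0.387  1.508  0.16   0.811 -1.902] P [ 657.7 -207.1  189.7] rpy [179.47  26.11 170.89]
 lean 26.12 deg az -7.9 deg, base az -23.1, tool y az -188.88 elev -0.47 F [ 1.5 -0.1  1.5] gap 0.7 ff 0.5
 tcp saddle [171.1   0.2  -8.4] F saddle [2.  0.1 0.7]
```

```bash
python3 -m handwheel '-0.023 0.004 -0.011 0 1;0 0 0 0 1'|grep wrist
python3 -m handwheel '-0.023 0.004 -0.011 0 1;0 0 0 0 1'|grep wrist
python3 -m handwheel '-0.015 0.002 -0.007 0 1;0 0 0 0 1'|grep wrist
python3 -m handwheel '-0.015 0.002 -0.007 0 1;0 0 0 0 1'|grep wrist
python3 -c "
from fit import *;ss()"
```

```text
wrist_force: [3.3, -1.1, 1.2]
wrist_force: [7.6, -0.4, 1.8]
wrist_force: [11.8, -1.6, 4.1]
wrist_force: [14.3, -0.8, 4.6]
t 22.43 J [-0.405  0.381  1.516  0.163  0.803 -1.905] P [ 656.5 -207.   190.4] rpy [179.53  26.46 170.9 ]
 lean 26.47 deg az -8.0 deg, base az -23.2, tool y az -188.89 elev -0.42 F [14.3 -0.8  4.6] gap 0.6 ff 7.3
 tcp saddle [ 1.704e+02  1.000e-01 -7.300e+00] F saddle [14.8  1.5 -1.8]
```

```bash
python3 -m handwheel '0.1 -0.016 0.047 0 1;0.2 -0.032 0.095 0 1;0.3 -0.05 0.14 0 1;-0.2 0.03 0.45 0 1;-0.4 0.06 0.9 0 1;-0.4 0.06 0.9 0 1;-0.4 0.06 0.9 0 1;-0.4 0.06 0.9 0 1;0 0 0 0 1;0 0 0 0 1'|grep wrist
python3 - <<'E'
from fit import *
s,R=ss()
S=saddleR(-.16);O=np.r_[501,-182,125]
for n,b in(("scene",[0,-2.2,-2.2]),("top",[0,2.4,1.1])):
    im,d=camera(n);np.savez(n+"5.npz",im=im,d=d)
    P,c=cloud(n,"5");Q=(P+b-O)@S
    Q=Q[(Q[:,0]>-30)&(Q[:,0]<200)&(abs(Q[:,1])<15)&(Q[:,2]>5)&(Q[:,2]<26)]
    k=Q[:,2]>14;print(n,"sensor top pts x",np.percentile(Q[k][:,0],[0,2,98,100]).round(1) if k.any() else None,"z max",[(a,Q[(abs(Q[:,0]-a)<8)][:,2].max().round(1)) for a in(20,60,100,150) if (abs(Q[:,0]-a)<8).any()])
    im2=im[90:290,220:380] if n=="scene" else im[120:250,300:404]
    cv2.imwrite(f"pics/home_{n}.png",cv2.resize(im2[:,:,::-1],None,fx=600/im2.shape[0] ,fy=600/im2.shape[0],interpolation=cv2.INTER_CUBIC))
a,b=[cv2.imread(f"pics/home_{n}.png")[:,:400] for n in("scene","top")]
cv2.imwrite("pics/home.png",np.hstack([a,b]))
for q in((200,0,150),(200,170,150),(30,170,190),(30,170,110),(30,20,110)): print(q,(O+S@np.r_[q]).round(1))
E
```

```text
wrist_force: [-0.1, 0.9, -0.6]
t 23.27 J [-0.429  0.17   1.384  0.139  1.15  -1.872] P [ 606.5 -199.8  363.6] rpy [179.53  26.28 170.91]
 lean 26.28 deg az -8.0 deg, base az -24.6, tool y az -188.88 elev -0.42 F [-0.1  0.9 -0.6] gap 0.5 ff 0.0
 tcp saddle [197.8  -0.8 171.1] F saddle [-0.5  0.8 -0.4]
scene sensor top pts x [ -5.3  -3.2 159.8 163.6] z max [(20, np.float64(22.9)), (60, np.float64(22.3)), (100, np.float64(21.9)), (150, np.float64(22.0))]
top sensor top pts x [ -0.7   0.6 154.3 158. ] z max [(20, np.float64(24.6)), (150, np.float64(19.6))]
(200, 0, 150) [ 617.4 -200.8  345.5]
(200, 170, 150) [644.4 -33.  345.5]
(30, 170, 190) [475.7  -5.7 309.9]
(30, 170, 110) [509.  -11.1 237.4]
(30, 20, 110) [ 485.1 -159.2  237.4]
```

View pics/home.png

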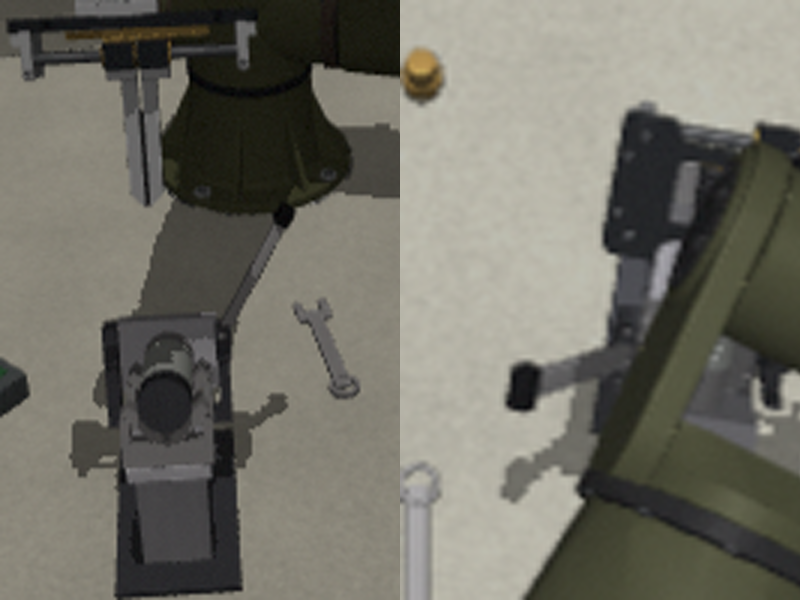

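The picture shows the sensor's tail at crop (165,400), moved about 30 mm down: the 98th percentile of its top went from 190.0 to 159.8 mm. So it is home. Next is the bar: I go to its outer side.

```bash
python3 -m handwheel '0.13 0.84 0 0 1;0.13 0.84 0 0 1;0.13 0.84 0 0 1;0.13 0.84 0 0 1;0.13 0.84 0 0 1;-0.4 0.07 -0.4 0 1;-0.62 0.1 -0.63 0 1;-0.62 0.1 -0.63 0 1;-0.62 0.1 -0.63 0 1;-0.62 0.1 -0.63 0 1;-0.2 0.03 -0.2 0 1;0 0 0 0 1'|grep wrist
python3 -c "
from fit import *;ss()"
```

```text
wrist_force: [-0.2, 0.3, -0.0]
t 24.37 J [-0.081 -0.066  1.928 -0.034  0.831 -1.479] P [507.2 -11.2 233. ] rpy [179.5   25.76 170.94]
 lean 25.76 deg az -7.9 deg, base az -4.6, tool y az -188.84 elev -0.45 F [-0.2  0.3 -0. ] gap 0.7 ff 0.0
 tcp saddle [ 26.5 169.6 106.8] F saddle [-0.3  0.2  0.1]
```

```bash
python3 -m handwheel '0.03 -0.3 0.04 0 1;-0.048 -0.3 0 0 1;-0.048 -0.3 0 0 1;-0.032 -0.2 0 0 1;-0.032 -0.2 0 0 1;-0.032 -0.2 0 0 1;-0.032 -0.2 0 0 1'|grep wrist
python3 -c "
from fit import *;ss()"
python3 -m handwheel '-0.032 -0.2 0 0 1;-0.032 -0.2 0 0 1;-0.032 -0.2 0 0 1'|grep wrist
python3 -c "
from fit import *;ss()"
```

```text
wrist_force: [-0.5, 0.8, 0.1]
t 24.95 J [-0.259 -0.072  1.923  0.072  0.84  -1.709] P [502.5 -80.3 238.2] rpy [179.46  26.06 170.9 ]
 lean 26.07 deg az -7.9 deg, base az -14.8, tool y az -188.87 elev -0.48 F [-0.5  0.8  0.1] gap 0.5 ff 0.3
 tcp saddle [ 34.5 100.6 108.8] F saddle [-0.5  0.7  0.4]
wrist_force: [0.3, 1.1, -0.0]
t 25.2 J [-0.321 -0.07   1.921  0.108  0.845 -1.788] P [ 498.7 -104.3  238.2] rpy [179.46  26.06 170.9 ]
 lean 26.07 deg az -7.9 deg, base az -18.4, tool y az -188.86 elev -0.49 F [ 0.3  1.1 -0. ] gap 0.2 ff 0.1
 tcp saddle [ 34.5  76.3 108.8] F saddle [ 0.1  1.1 -0.1]
```

```bash
python3 -m handwheel '-0.04 -0.2 0 0 1;-0.04 -0.2 0 0 1;-0.032 -0.2 0 0 1;-0.032 -0.2 0 0 1;-0.032 -0.2 0 0 1;0 0 0 0 1'|grep wrist
python3 -c "
from fit import *;ss()
im,d=camera('scene');np.savez('scene6.npz',im=im,d=d)
S=saddleR(-.16);O=np.r_[501,-182,125]
Q=(cloud('scene','6')[0]+[0,-2.2,-2.2]-O)@S
k=(abs(Q[:,0]-30)<9)&(Q[:,2]>45)&(Q[:,1]<120)&(Q[:,1]>-100)
print(len(Q[k]),Q[k][::6].round(0)[:25].tolist())"
```

```text
wrist_force: [0.5, -0.5, 0.6]
t 25.7 J [-0.424 -0.059  1.911  0.164  0.858 -1.918] P [ 491.4 -144.9  238.1] rpy [179.46  26.06 170.85]
 lean 26.07 deg az -7.9 deg, base az -24.3, tool y az -188.92 elev -0.48 F [ 0.5 -0.5  0.6] gap 0.6 ff 0.0
 tcp saddle [ 33.9  35.1 109. ] F saddle [ 0.8 -0.4  0.3]
543 [[22.0, 84.0, 448.0], [21.0, 86.0, 446.0], [29.0, 84.0, 443.0], [29.0, 81.0, 441.0], [34.0, 78.0, 438.0], [36.0, 73.0, 436.0], [38.0, 78.0, 433.0], [28.0, 88.0, 429.0], [35.0, 87.0, 421.0], [26.0, -9.0, 420.0], [39.0, 45.0, 415.0], [26.0, -17.0, 416.0], [33.0, 18.0, 414.0], [22.0, 92.0, 413.0], [27.0, -12.0, 413.0], [28.0, 3.0, 413.0], [28.0, -27.0, 411.0], [29.0, -12.0, 411.0], [38.0, 8.0, 409.0], [38.0, -17.0, 408.0], [34.0, 3.0, 407.0], [36.0, -12.0, 405.0], [36.0, -27.0, 404.0], [39.0, -12.0, 401.0], [39.0, -15.0, 396.0]]
```

```bash
python3 -m handwheel '0 0 0.6 0 1;0 0 0.8 0 1;0.3 -0.5 0.7 0 1;0.5 -0.8 0.3 0 1;0.5 -0.8 0 0 1;0.5 -0.8 0 0 1;0.5 -0.8 0 0 1;0.5 -0.8 0 0 1;0 0 0 0 1;0 0 0 0 1;0 0 0 0 1;0 0 0 0 1'|grep wrist
python3 -m handwheel '0 0 0 0 1;0 0 0 0 1;0 0 0 0 1;0 0 0 0 1;0 0 0 0 1;0 0 0 0 1;0 0 0 0 1;0 0 0 0 1;0 0 0 0 1;0 0 0 0 1;0 0 0 0 1;0 0 0 0 1'|grep wrist
python3 -m handwheel '0 0 0 0 1;0 0 0 0 1;0 0 0 0 1;0 0 0 0 1;0 0 0 0 1;0 0 0 0 1;0 0 0 0 1;0 0 0 0 1;0 0 0 0 1;0 0 0 0 1;0 0 0 0 1;0 0 0 0 1'|grep wrist
python3 - <<'E'
from fit import *
ss()
S=saddleR(-.16);O=np.r_[501,-182,125]
o=[]
for n,b in(("scene",[0,-2.2,-2.2]),("top",[0,2.4,1.1])):
    im,d=camera(n);np.savez(n+"7.npz",im=im,d=d)
    Q=(cloud(n,"7")[0]+b-O)@S
    k=(abs(Q[:,0]-30)<8)&(Q[:,1]<80)&(Q[:,1]>-90)&(Q[:,2]>5)&(Q[:,2]<180)
    print(n,"bar z by y",[(y,np.median(Q[k&(abs(Q[:,1]-y)<6)][:,2]).round(1)) for y in range(-72,60,12) if (k&(abs(Q[:,1]-y)<6)).any()])
    k=(abs(Q[:,1])<15)&(Q[:,2]>14)&(Q[:,2]<26)&(Q[:,0]>60)&(Q[:,0]<200);print(" tail x",np.percentile(Q[k][:,0],[98,100]).round(1) if k.any() else None)
    w=im[140:290,230:350] if n=="scene" else im[120:270,280:400]
    o.append(cv2.resize(w[:,:,::-1],None,fx=3.3,fy=3.3,interpolation=cv2.INTER_CUBIC))
cv2.imwrite("pics/end.png",np.hstack(o))
E
```

```text
wrist_force: [0.0, -0.2, 0.1]
wrist_force: [0.5, -0.7, -0.4]
wrist_force: [-0.2, -0.2, 0.0]
t 28.75 J [-0.629  0.302  1.286  0.229  1.155 -2.093] P [ 602.9 -323.7  334.4] rpy [179.47  26.12 170.9 ]
 lean 26.12 deg az -7.9 deg, base az -36.0, tool y az -188.87 elev -0.48 F [-0.2 -0.2  0. ] gap 0.3 ff 0.0
 tcp saddle [ 200.1 -123.7  137.7] F saddle [-0.1 -0.3  0.1]
scene bar z by y [(-72, np.float64(31.8)), (-60, np.float64(31.3)), (-48, np.float64(18.2)), (-36, np.float64(26.9)), (-24, np.float64(28.9)), (-12, np.float64(26.1)), (0, np.float64(27.7)), (12, np.float64(24.8)), (24, np.float64(28.9)), (36, np.float64(29.4)), (48, np.float64(31.2))]
 tail x [161.5 163.2]
top bar z by y [(-72, np.float64(32.9)), (-60, np.float64(31.7)), (-48, np.float64(32.2)), (-36, np.float64(30.8)), (-24, np.float64(31.5)), (-12, np.float64(32.0)), (0, np.float64(31.3)), (12, np.float64(31.1)), (24, np.float64(30.8)), (36, np.float64(33.7)), (48, np.float64(31.1))]
 tail x [159.6 161. ]
```

View pics/end.png

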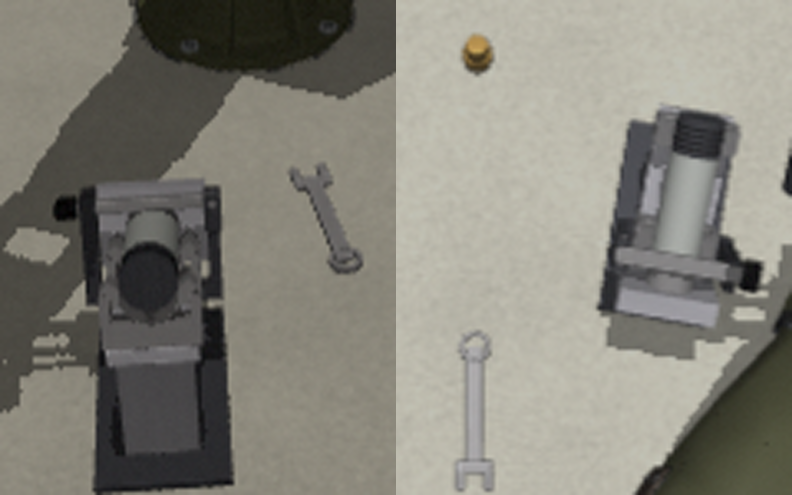

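The bar lies level across the sensor: in the right crop it runs from (615,255) to (750,275), top at z about 32 mm. The tail is at x 160, the wrench and adapter have not moved, and the gripper is clear.

```bash
python3 -c "
from h import *;print(sign_off())"
```

```text
the job is handed in; nothing more can be done
None
```

The job is handed in at about 29 s: the sensor is home in the cradle, its tail within about 1 mm of the seated position and solid against a 15 N push, the bar lies across it, and the wrench, adapter and meter were left alone.

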